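Buff both faces of a hanging stone plaque

TASK

Take the stone plaque up and off its hook and rub its blue-marked face along the sprung felt bar from the left end to the right end, upright and flat against the felt, pushing the bar back lightly on its springs but never to their stop. Then turn the plaque round and rub its red-marked face along the felt in the same way, left to right. Finally set it down (do not drop it) standing upright in the middle of the cork mat and let go, leaving the other things on the bench where they are.

Things in the scene. Friction and masses are not known exactly. Their poses are not given: they have to be found in the camera images.
- plaque: Workpiece, 0.22 kg, 130 mm high along z; origin at the centre of its underside. Pale marble tablet 28 (x) x 50 (y) x 46 mm high below, brass clamp and window frame above it, square stem on top. Strips on the brass and the halves of the stem's top are red on the -x side, blue on the +x side. At the start it hangs on the peg, red side toward the robot and the peg's free end.
- stem (a point): Middle of the plaque's square aluminium stem, 16 x 16 mm with flat sides square to the plaque's x and y, from 88 to 130 mm above the underside; to be gripped from above, across either pair of sides. This point: plaque (0, 0, 109) mm
- window (a point): Apex of the hanging window's inverted-V roof, where it rests on the peg: plaque (0, 0, 78) mm. The window is open right through along x, 20 mm wide (y), from 54 to 78 mm above the underside; the brass head over it is 32 mm wide (y), 16 mm thick, 80 to 88 mm above the underside.
- blue_face (a point): Centre of the tablet's blue-marked broad face: plaque (14, 0, 23) mm
- red_face (a point): Centre of the tablet's red-marked broad face: plaque (-14, 0, 23) mm
- hook_stand: Fixed dark steel stand: base plate 130 x 90 x 10 mm, post 125 mm high at x = 45 to 57 mm, and a level round peg 8 mm thick from the post in the -x direction, axis at z = 119 mm. Origin on the bench below the middle of the peg, where the plaque hangs (underside 46 mm above the bench). x points away from the robot, turned by up to 0.3 rad.
- peg_tip (a point): Upturned free end of the peg: stand (-34, 0, 128) mm; its top is at z = 132 mm, 9 mm above the peg's top. To pass it, raise the plaque about 12 mm (10 to 14) from where it hangs, then draw it level in the stand's -x direction by at least 60 mm.
- buff: Fixed buffing fixture: green base plate and upright bracket (69 mm high, 150 mm wide) at x = 0 to 62 mm, in front of it (toward the robot) a grey felt bar on springs. Origin on the bench; x points away from the robot, the way the bar is pushed back, turned by up to 0.3 rad; y points to the bar's left end as the robot sees it. The bench before the felt is clear.
- felt_face (a point): Centre of the felt's flat upright front face, moves with the bar: buff (-20, 0, 45) mm when free. The felt is 120 mm long (y) and 46 mm high (z = 22 to 68 mm): level with the tablet when the plaque's underside is 22 mm above the bench. Rub with the tablet's middle going from about y = +30 to y = -30 mm of the buff.
- felt_bar (a joint): How far the felt bar is pushed back along the buff's +x, in m: 0 free, 0.016 at its stop. Spring about 250 N/m (2 N at 8 mm), returns by itself. 5 to 10 mm is a right light push (at least 3 mm counts; over 14 mm is too hard).
- cork_mat: Fixed square cork mat 120 x 120 mm, 6 mm thick; origin at the centre of its underside, on the bench
- stone_5: Bystander: brown rough stone 44 x 66 x 23 mm on the bench at the left
- stone_6: Bystander: cream rough stone 37 x 50 x 33 mm on the bench at the left
- screwdriver_red: Bystander: screwdriver with red handle, 190 mm long, on the bench at the right
- spanner_17: Bystander: steel spanner 26 x 167 x 6 mm lying near the front edge
- slab_agate_a: Bystander: banded orange agate slab 65 x 86 x 6 mm at the right
- oxide_pot: Bystander: white pot with green lid, 53 mm across, 65 mm high, at the back left
Not all that is in view belongs to the job. There is more than one size of the plaque; the job needs the larger.

How it is judged (in metres and radians):
On the way, in this order (a step that is already met when the one before it is completed fails the run):
1. the plaque is held and clear of the hook (horizontal distance between plaque and hook_stand above 0.07 m and contact force between the fingers and plaque above 1 N), for 0.1 s.
2. blue face flat on the felt at its left part, bar pushed back (value of joint felt_bar above 0.003 m and contact force between plaque and buff above 0.3 N and x of blue_face in the frame of buff above -0.024 m and angle between the x axis of plaque and the x axis of buff, either way round below 0.15 rad and angle between plaque's own z axis and vertical below 0.15 rad and z of plaque in the frame of buff between 0.002 and 0.042 m and y of plaque in the frame of buff above 0.018 m), for 0.1 s.
3. blue face rubbing past the middle of the felt, bar still pushed back (value of joint felt_bar above 0.003 m and contact force between plaque and buff above 0.3 N and x of blue_face in the frame of buff above -0.024 m and angle between the x axis of plaque and the x axis of buff, either way round below 0.15 rad and angle between plaque's own z axis and vertical below 0.15 rad and z of plaque in the frame of buff between 0.002 and 0.042 m and y of plaque in the frame of buff between -0.01 and 0.01 m), for 0.04 s.
4. blue face flat on the felt at its right part, bar still pushed back (value of joint felt_bar above 0.003 m and contact force between plaque and buff above 0.3 N and x of blue_face in the frame of buff above -0.024 m and angle between the x axis of plaque and the x axis of buff, either way round below 0.15 rad and angle between plaque's own z axis and vertical below 0.15 rad and z of plaque in the frame of buff between 0.002 and 0.042 m and y of plaque in the frame of buff below -0.018 m), for 0.04 s.
5. red face flat on the felt at its left part, bar pushed back (value of joint felt_bar above 0.003 m and contact force between plaque and buff above 0.3 N and x of red_face in the frame of buff above -0.024 m and angle between the x axis of plaque and the x axis of buff, either way round below 0.15 rad and angle between plaque's own z axis and vertical below 0.15 rad and z of plaque in the frame of buff between 0.002 and 0.042 m and y of plaque in the frame of buff above 0.018 m), for 0.1 s.
6. red face rubbing past the middle of the felt, bar still pushed back (value of joint felt_bar above 0.003 m and contact force between plaque and buff above 0.3 N and x of red_face in the frame of buff above -0.024 m and angle between the x axis of plaque and the x axis of buff, either way round below 0.15 rad and angle between plaque's own z axis and vertical below 0.15 rad and z of plaque in the frame of buff between 0.002 and 0.042 m and y of plaque in the frame of buff between -0.01 and 0.01 m), for 0.04 s.
7. red face flat on the felt at its right part, bar still pushed back (value of joint felt_bar above 0.003 m and contact force between plaque and buff above 0.3 N and x of red_face in the frame of buff above -0.024 m and angle between the x axis of plaque and the x axis of buff, either way round below 0.15 rad and angle between plaque's own z axis and vertical below 0.15 rad and z of plaque in the frame of buff between 0.002 and 0.042 m and y of plaque in the frame of buff below -0.018 m), for 0.04 s.
8. the plaque is set on the mat while still held (not dropped) (horizontal distance between plaque and cork_mat below 0.035 m and angle between plaque's own z axis and vertical below 0.1 rad and z of plaque in the frame of cork_mat between 0.002 and 0.01 m and contact force between the fingers and plaque above 0.5 N and contact force between plaque and cork_mat above 0.2 N), for 0.04 s.
At the end, for the whole second after the job is handed in: The plaque stands upright (within 0.1 rad) and at rest on the cork mat, its middle within 35 mm of the mat's middle, released; the felt bar is back at its free position (horizontal distance between plaque and cork_mat below 0.035 m and angle between plaque's own z axis and vertical below 0.1 rad and z of plaque in the frame of cork_mat between 0.002 and 0.01 m and contact force between the fingers and plaque below 0.05 N and linear speed of plaque below 0.02 m/s and value of joint felt_bar below 0.002 m); the robot touches nothing.
It fails at once if a bystander is moved by more than 30 mm (distance of any of stone_5, stone_6, screwdriver_red, spanner_17, slab_agate_a, oxide_pot from where it was at the start of the episode above 0.03 m).
It fails at once if the felt bar is pushed back beyond 14 mm (value of joint felt_bar above 0.014 m).
It also fails if it takes over 72 s, if anything falls off the work surface, if the arm or the gripper's body presses on something with over 40 N, if the wrist force passes 120 N, or if a joint passes its speed limit or range.

ROBOT

A 6-joint arm with a two-finger parallel gripper is mounted at the origin on a cart in front of the work surface, level with it; the furniture and walls round the work are solid. World frame = base frame: x ahead of the robot, y to its left, z up, the work surface at z = 0. Lengths are in mm, angles in rad, forces in N, time in s.
With the tool pointing down it reaches from about 275 to 750 mm from the base axis. Payload 10.2 kg.
Tool frame: the origin (TCP) lies between the finger pads; the fingertips stand 19 mm ahead of it and the grasp point (between the pads) is the TCP; z points along the fingers, y is the line along which they close (so a half turn about z gives the same grasp; the last joint's range is limited). The gripper opens to 85 mm and grips with 20 to 120 N. Pads are 22 mm wide; open, the fingers measure 114 mm over their backs; the gripper's body (76 mm by 85 mm) begins 54 mm behind the grasp point. The pads swing forward as they close: fully open they stand 13 mm farther back than shut.
Start: joints at [0.887, 0.313, 1.498, -0, 1.331, -0.223], TCP at [233.462, 470.241, 250.294] pointing down, gripper open.
Joint ranges: [-2.94, 2.94], [-0.97, 2.17], [0.19, 2.56], [-1.23, 4.37], [0.02, 3.11], [-2.88, 2.88]. Speed limits (rad/s): [2.39, 2.39, 3.01, 3.14, 3.14, 3.14].

INTERFACE

Orientations are given as a unit quaternion [w, x, y, z].
In Python, from rig import sense, capture, finish_job gives the robot as it stands. The module is installed in compiled form; this text tells all that it offers.
- The arm moves only by the tool move_arm, never from a script. Its argument "moves" is a list of rows, each an object with "turn": the turn, a rotation vector about the tool's x, y, z in rad, a list of three; "translation": the shift along the tool's x, y, z in mm, a list of three; "hand": the opening, from 0 (shut) to 1 (fully open). In form: [{"turn": [wx, wy, wz], "translation": [x, y, z], "hand": hand}, ...]. A call has 1 to 10 rows; each row shifts and turns the commanded pose from where the row before left it, along the tool's axes as they then stand; what a row does not reach is not made up. A row lasts 1/12 s, in which the tool goes at most 41.7 mm and 7.16 degrees, less where a joint would pass 70% of its speed; a pose out of reach is approached as far as the arm can. A call with a gripper value outside its range is refused whole. The fingers move at their own pace and stop on an object; "grip_force" is the grip in N (left out, the last holds). Time passes only in rows, so rows that do not move let the fingers close. It gives the time, the measured TCP pose, the force, the opening and the grip force at its end, in the units of the state.
- sense(): the state, without advancing time (a new reading comes with each control period).
- capture(name): name is "scene" or "side" or "wrist"; returns a dict with "image" (420x560x3 uint8, blue, green, red), "z_map" (420x560 float32, mm along the optical axis (not along the pixel's ray), 0 where there is no reading), "vertical_fov" (degrees; the focal length in pixels is half the picture's height over the tangent of half this angle, whatever the lens; pixels are square), "cx", "cy" (the principal point, pixels), "R" (3x3) and "t" (3): a world point X has camera coordinates R X + t; the wrist camera has in their place "T_tool_cam" (4x4, takes a point from camera to tool coordinates, whose origin is the TCP and whose axes are the flange's). Camera axes: x right, y down, z forward; pixel columns grow to the right and rows downward; lengths in mm; the calibration is good to about 2 mm. A picture is of the moment at which its call begins: read the wrist's pose just before it.
- finish_job(): hands the job in; it is judged then, once.
The state is a dict: "time_s": time; "joints": joint angles; "dq": joint speeds; "tau": joint torques, N m; "eef_pos": TCP position; "ee_rot": TCP orientation; "force": force on the tool from outside, world axes, zero at the start; "wrist_torque": the same for the moment, N m; "grip_width": opening from 0.0 (shut) to 1.0 (fully open); "grip_force": force on a finger pad.
Only numpy, scipy, OpenCV 4.12 (cv2) and the standard library are available. Lean on these libraries where they do the work, as an engineer would, in place of code of your own. Each camera call takes 0.05 s, during which the arm holds its last target. There are 200 camera calls.

## Working session

There is one attempt and no reset: what is moved stays moved. The work goes in short steps, Python scripts to look and compute and a tool call to move; the robot and the scene stay as the last step left them, time stands still between calls to the robot, and variables do not carry over. Pictures are saved under pics/ and viewed, at most 10 in all, crops included, and the job is handed in when it is done.

Besides the shell and the picture viewer there is one more tool, called after "Call:" as name(argument=value, ...), one argument or row to a line, values as JSON. move_arm: Moves the arm, as the interface text tells. Its arguments: {"type":"object","properties":{"moves":{"type":"array","items":{"type":"object","properties":{"turn":{"type":"array","items":{"type":"number"}},"translation":{"type":"array","items":{"type":"number"}},"hand":{"type":"number"}}}},"grip_force":{"type":"number"}},"required":["moves"]}

```bash
mkdir -p pics
cat > h.py <<'E'
import numpy as np, cv2
from rig import sense, capture, finish_job
from scipy.spatial.transform import Rotation as Ro
def rot(q): return Ro.from_quat([q[1],q[2],q[3],q[0]]).as_matrix()
def cam(n):
    s=sense(); c=capture(n); h=c['image'].shape[0]
    c['f']=h/2/np.tan(np.radians(c['vertical_fov'])/2)
    if n=='wrist':
        T=np.eye(4);T[:3,:3]=rot(s['ee_rot']);T[:3,3]=s['eef_pos'];M=T@np.array(c['T_tool_cam'])
        c['Rw'],c['o']=M[:3,:3],M[:3,3]
    else:
        R=np.array(c['R']);c['Rw']=R.T;c['o']=-R.T@np.array(c['t'])
    return c
def ray(c,u,v): return c['Rw']@np.array([(u-c['cx'])/c['f'],(v-c['cy'])/c['f'],1])
def plane(c,u,v,z):
    d=ray(c,u,v); return c['o']+d*(z-c['o'][2])/d[2]
def pts(c):
    v,u=np.mgrid[:420,:560]; Z=c['z_map']
    P=np.stack([(u-c['cx'])/c['f']*Z,(v-c['cy'])/c['f']*Z,Z],-1)
    return P@c['Rw'].T+c['o']
E
python3 - <<'E'
from h import *
s=sense();print(s)
a=[]
for n in('scene','side'):
    c=cam(n);np.savez(n+'.npz',**c);cv2.imwrite(f'pics/{n}.png',cv2.resize(c['image'],(800,600)));print(n,c['o'],c['f'],c['Rw'][:,2])
E
```

```text
{'time_s': 0.0, 'joints': array([ 8.86591377e-01,  3.13462371e-01,  1.49847666e+00, -3.34715324e-05,
        1.33101470e+00, -2.23421268e-01]), 'dq': array([ 7.93485411e-04,  3.66515664e-04,  6.74394595e-04,  1.85797804e-03,
        5.19648352e-05, -6.34336236e-04]), 'tau': array([ 9.51558832e-04, -4.12261248e+01, -2.59750021e+01, -1.04971639e-04,
        3.97918149e-03, -1.04037696e-05]), 'eef_pos': array([233.30613637, 470.03083393, 249.71383996]), 'ee_rot': array([-2.83735032e-04,  2.28355095e-01,  9.73577674e-01, -6.18779059e-04]), 'force': array([ 0.33167063, -0.82434495, -0.12175937]), 'wrist_torque': array([0.00824189, 0.03399456, 0.01823643]), 'grip_force': 0.0, 'grip_width': 0.9995877565080641}
scene [-535.44452525  925.58045679  926.51625808] 523.4300094219253 [ 0.64419776 -0.57785393 -0.50109288]
side [-106.02606746 -961.40671085  969.04099282] 418.66628739283766 [ 0.43432742  0.67295352 -0.59874306]
```

View pics/scene.png

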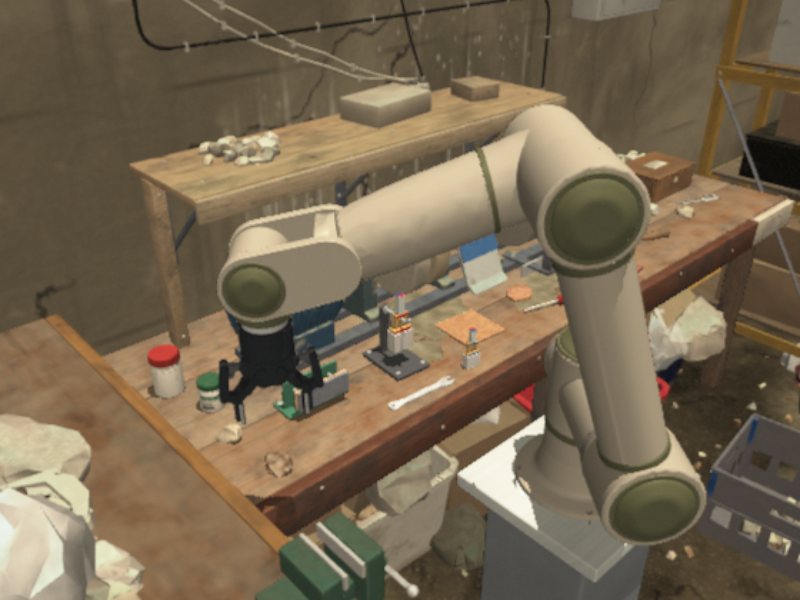

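View pics/side.png

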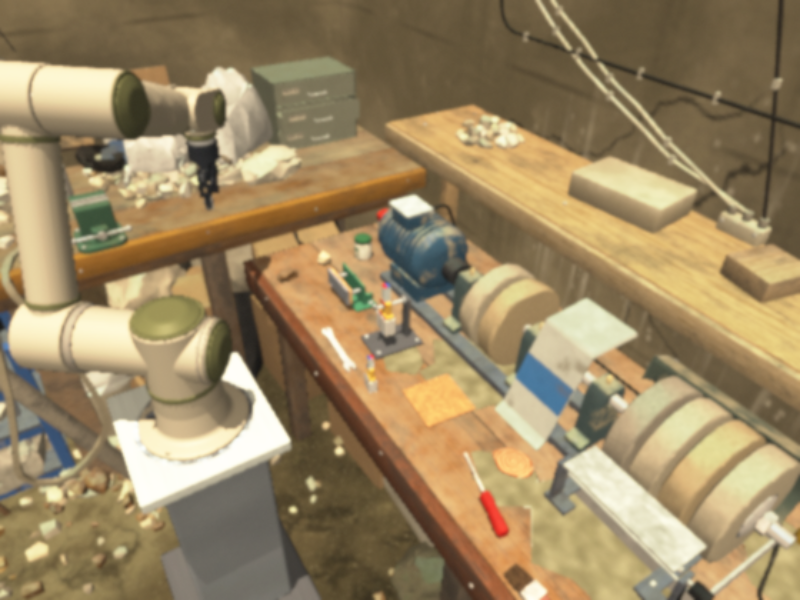

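The scene view shows the big plaque hanging on its stand at about (400,325), the felt fixture at (320,390), the mat at (470,327) and the small decoy plaque at (471,350). The side view shows the same things at (387,320), (350,290), (438,400) and (371,375).

Run:
```python
from h import *
np.set_printoptions(precision=1,suppress=True)
L=dict(scene=dict(stemtop=(401,296),plaq=(400,340),felt=(330,392),brack=(290,400),mat=(470,327),decoytop=(472,331),decoy=(470,360),base=(395,365),wrench=(420,393),stone6=(229,433),pot=(208,385)),
side=dict(stemtop=(386,287),plaq=(387,325),felt=(340,290),brack=(358,293),mat=(438,400),decoytop=(371,358),decoy=(372,383),base=(395,343),posttop=(405,300),wrench=(338,350),pot=(363,240)))
for n in L:
    c=dict(np.load(n+'.npz')); P=pts(c)
    for k,(u,v) in L[n].items():
        print(n,k,P[int(v*.7),int(u*.7)])
    z=P[...,2]; I=c['image'].astype(int)
    # mat: orange
    hsv=cv2.cvtColor(c['image'],cv2.COLOR_BGR2HSV)
    m=((hsv[...,0]>8)&(hsv[...,0]<22)&(hsv[...,1]>130)&(hsv[...,2]>150)).astype(np.uint8)
    cs,_=cv2.findContours(m,0,2)
    for q in cs:
        if cv2.contourArea(q)>150:
            mk=cv2.drawContours(np.zeros_like(m),[q],-1,1,-1)>0
            g=np.array([plane(c,*p[0],6)[:2] for p in q],np.float32)
            print('orange',cv2.contourArea(q),q.mean((0,1)),cv2.minAreaRect(g), np.median(P[mk],0))
```

```text
scene stemtop [466.1   2.3 175.3]
scene plaq [460.8   7.1  74.5]
scene felt [455.1 207.1  37.3]
scene brack [498.9 271.4  24.4]
scene mat [ 473.7 -231.6    3. ]
scene decoytop [ 359.5 -105.9   94.7]
scene decoy [ 356.2 -102.7   25. ]
scene base [469.1  16.5   8.4]
scene wrench [356.3  47.4   7.8]
scene stone6 [497.3 414.6  20.7]
scene pot [601.9 393.   67.5]
orange 200.5 [188.  373.3] ((245.7134552001953, 491.767333984375), (65.86901092529297, 27.378986358642578), 1.112564206123352) [129.2 555.3 140.6]
orange 1083.0 [124.7 309.5] ((590.290771484375, 489.9458312988281), (580.9733276367188, 27.563501358032227), 0.08077117800712585) [388.4 554.1 140.7]
orange 235.5 [ 55.9 241.3] ((1008.3060302734375, 491.4930725097656), (234.17965698242188, 27.790542602539062), 0.9514623284339905) [774.5 554.1 140.8]
orange 251.5 [326.4 227.4] ((473.444091796875, -220.2096405029297), (120.17196655273438, 104.74247741699219), 89.89234161376953) [ 486.2 -203.6    8. ]
side stemtop [470.7  -5.  178.1]
side plaq [460.3 -22.9  81.4]
side felt [454.4 210.5  38.7]
side brack [499.  190.1  25.6]
side mat [ 470.
[... 565 characters left out ...]
39.5586242675781), (67.8714599609375, 80.916748046875), 26.969850540161133) [ 503.5 -433.     7.1]
orange 2921.5 [296.6 297.2] ((433.3785400390625, -260.4674072265625), (419.6873779296875, 191.17039489746094), 80.77792358398438) [ 414.9 -266.5    2.9]
orange 806.5 [226.6 249.7] ((326.4572448730469, 92.8377685546875), (56.02711868286133, 672.7481689453125), 0.2818772494792938) [317.9   0.3   1.7]
orange 1595.5 [223.5 209.3] ((417.59759521484375, 247.17050170898438), (566.6849365234375, 153.98081970214844), 86.83299255371094) [422.8 220.1   2.2]
orange 1446.0 [174.  149.5] ((501.5505676269531, 822.4296264648438), (1237.0985107421875, 153.01148986816406), 0.6620798110961914) [313.2 544.  139.7]
```

Call:
move_arm(
  moves=[
    {"turn": [0, 0, 0], "translation": [-32, -24, -7], "hand": 1},
    {"turn": [0, 0, 0], "translation": [-32, -24, -7], "hand": 1},
    {"turn": [0, 0, 0], "translation": [-32, -24, -7], "hand": 1},
    {"turn": [0, 0, 0], "translation": [-32, -24, -7], "hand": 1},
    {"turn": [0, 0, 0], "translation": [-32, -24, -7], "hand": 1},
    {"turn": [0, 0, 0], "translation": [-32, -24, -7], "hand": 1},
    {"turn": [0, 0, -0.115], "translation": [-32, -24, -7], "hand": 1},
    {"turn": [0, 0, -0.115], "translation": [0, 0, 0], "hand": 1},
    {"turn": [0, 0, -0.115], "translation": [0, 0, 0], "hand": 1},
    {"turn": [0, 0, -0.115], "translation": [0, 0, 0], "hand": 1},
  ],
)

```text
time_s: 0.93
eef_pos: [357.4, 224.4, 298.2]
ee_rot: [-0.0, 0.006, 1.0, -0.0]
force: [-0.8, 1.3, 0.7]
grip_width: 1.0
grip_force: 0.0
```

```bash
cat >> h.py <<'E'
np.set_printoptions(precision=3,suppress=True)
def st():
    s=sense();R=rot(s['ee_rot']);print('t',s['time_s'],'p',s['eef_pos'],'yaw(y)',np.arctan2(R[1,1],R[0,1]),'zax',R[:,2],'j',s['joints'],'F',s['force'],'g',s['grip_width'],s['grip_force']);return s,R
E
python3 - <<'E'
from h import *
st();c=cam('wrist');print(c['T_tool_cam'],c['o'],c['f']);np.savez('w1.npz',**c);cv2.imwrite('pics/w1.png',c['image'])
E
```

```text
t 0.9333 p [357.406 224.414 298.213] yaw(y) 1.5583522760410367 zax [-0. -0. -1.] j [ 0.281  0.047  1.693  0.     1.402 -1.277] F [-0.829  1.306  0.657] g 1.00022763909921 0.0
[[  -0.001   -0.953   -0.303   77.861]
 [   1.      -0.001    0.       0.757]
 [  -0.      -0.303    0.953 -123.92 ]
 [   0.       0.       0.       1.   ]] [279.607 226.147 422.162] 373.4534325835853
```

View pics/w1.png

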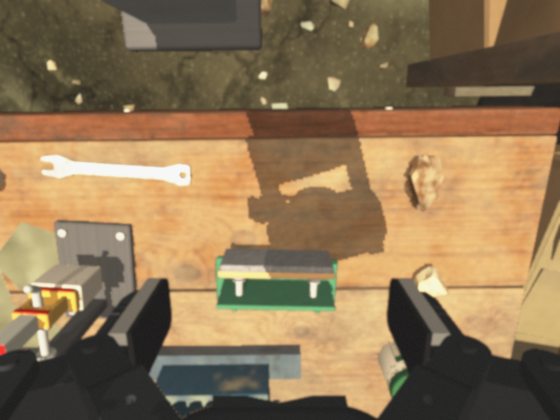

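The wrist view shows the felt fixture with its front face about (225–333, 248–272), its green bracket below that, and the plaque on its stand at lower left (30–130, 220–330).

Run:
```python
from h import *
for n in('w1','scene','side'):
    c=dict(np.load(n+'.npz'));P=pts(c);Z=c['z_map']
    m=(Z>0)&(P[...,2]>28)&(P[...,2]<62)&(abs(P[...,0]-455)<30)&(abs(P[...,1]-215)<90)
    hsv=cv2.cvtColor(c['image'],cv2.COLOR_BGR2HSV)
    m&=hsv[...,1]<90
    q=P[m]
    if len(q)<20: print(n,len(q));continue
    # robust line x=a+b*y
    k=np.ones(len(q),bool)
    for _ in range(8):
        b,a=np.polyfit(q[k,1],q[k,0],1);r=q[:,0]-a-b*q[:,1];k=abs(r)<4
    print(n,len(q),k.sum(),'th',np.arctan(-b),'x=%.1f+%.3f y'%(a,b),'y range',np.percentile(q[k,1],[0,2,50,98,100]),'z',q[k,2].min(),q[k,2].max())
    cc=P[(Z>0)&(hsv[...,0]>55)&(hsv[...,0]<85)&(hsv[...,1]>110)&(abs(P[...,0]-480)<70)&(abs(P[...,1]-215)<110)]
    print(' green',len(cc),cv2.minAreaRect(cc[:,:2].astype(np.float32)),cc[:,2].min(),cc[:,2].max())
c=dict(np.load('w1.npz'));P=pts(c);Z=c['z_map'];hsv=cv2.cvtColor(c['image'],cv2.COLOR_BGR2HSV)
for col in (225,245,279,300,328): print(col,[(r,P[r,col].round().tolist(),hsv[r,col].tolist()) for r in range(244,284,5)])
```

```text
w1 1519 1387 th -0.03612929930850493 x=445.5+0.036 y y range [161.32  164.79  220.972 278.008 280.625] z 28.004149228007805 61.96264385564422Traceback (most recent call last):
  File "<stdin>", line 15, in <module>
    return umr_minimum(a, axis, None, out, keepdims, initial, where)
ValueError: zero-size array to reduction operation minimum which has no identity
```

Call:
move_arm(
  moves=[
    {"turn": [0, 0, -0.012], "translation": [-5, -37, -3], "hand": 1},
    {"turn": [0, 0, 0], "translation": [-5, -37, -3], "hand": 1},
    {"turn": [0, 0, 0], "translation": [-5, -37, -3], "hand": 1},
    {"turn": [0, 0, 0], "translation": [-5, -37, -3], "hand": 1},
    {"turn": [0, 0, 0], "translation": [-5, -37, -3], "hand": 1},
    {"turn": [0, 0, 0], "translation": [-5, -37, -3], "hand": 1},
    {"turn": [0, 0, 0], "translation": [0, 0, 0], "hand": 1},
    {"turn": [0, 0, 0], "translation": [0, 0, 0], "hand": 1},
  ],
)

```text
time_s: 1.65
eef_pos: [385.8, 1.6, 316.2]
ee_rot: [-0.0, 0.005, 1.0, 0.0]
force: [-0.5, 0.1, 0.1]
grip_width: 1.0
grip_force: 0.0
```

Run:
```python
from h import *
st();c=cam('wrist');np.savez('w2.npz',**c);cv2.imwrite('pics/w2.png',c['image'])
for n in('scene','side'):
    c=dict(np.load(n+'.npz'));P=pts(c);Z=c['z_map'];hsv=cv2.cvtColor(c['image'],cv2.COLOR_BGR2HSV)
    m=(Z>0)&(P[...,2]>28)&(P[...,2]<62)&(abs(P[...,0]-453)<14)&(abs(P[...,1]-215)<75)
    q=P[m];print(n,len(q),np.median(q,0),np.polyfit(q[:,1],q[:,0],1) if len(q)>10 else '',np.percentile(q[:,1],[0,2,98,100]) if len(q) else'')
```

```text
t 1.65 p [385.802   1.58  316.161] yaw(y) 1.560358927530488 zax [-0.  0. -1.] j [-0.302 -0.05   1.743  0.     1.449 -1.863] F [-0.517  0.079  0.14 ] g 0.9999774418789004 0.0
scene 296 [452.537 213.71   45.529] [  0.057 440.576] [158.979 161.682 282.082 283.876]
side 120 [454.755 195.095  45.599] [ -0.013 458.299] [148.788 155.166 273.371 275.98 ]
```

View pics/w2.png

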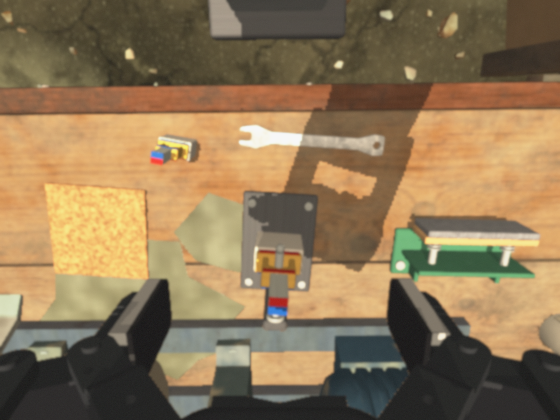

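The wrist view shows the stem top's red half at about (278,302) and blue half at (276,313), the base plate corners at about (245–316, 193–291), the mat at (47–148, 185–277) and the felt at right.

Run:
```python
from h import *
def tri(a,b):
    A=np.zeros((3,3));B=np.zeros(3)
    for o,d in(a,b):
        d=d/np.linalg.norm(d);M=np.eye(3)-np.outer(d,d);A+=M;B+=M@o
    return np.linalg.solve(A,B)
obs={}
for n in('w2','w1','scene','side'):
    c=dict(np.load(n+'.npz'));P=pts(c);Z=c['z_map'];hsv=cv2.cvtColor(c['image'],cv2.COLOR_BGR2HSV)
    near=(Z>0)&(abs(P[...,0]-465)<40)&(abs(P[...,1])<40)
    top=near&(P[...,2]>165)&(P[...,2]<185)
    red=top&((hsv[...,0]<8)|(hsv[...,0]>172))&(hsv[...,1]>150); blu=top&(hsv[...,0]>100)&(hsv[...,0]<130)&(hsv[...,1]>120)
    for nm,m in(('red',red),('blue',blu)):
        v,u=np.nonzero(m)
        if len(u): print(n,nm,len(u),'px',u.mean(),v.mean(),'P',P[m].mean(0),'plane176',plane(c,u.mean(),v.mean(),176)[:2])
    m=red|blu; v,u=np.nonzero(m)
    if len(u): obs[n]=(c['o'],ray(c,u.mean(),v.mean()))
    if n=='w2':
        for nm,mm in(('top',near&(P[...,2]>172)),('head',near&(P[...,2]>129)&(P[...,2]<138)),('tabtop',near&(P[...,2]>86)&(P[...,2]<96)&(hsv[...,1]<90)),('base',(Z>0)&(abs(P[...,0]-465)<100)&(abs(P[...,1])<100)&(P[...,2]>7)&(P[...,2]<13)&(hsv[...,1]<90)&(hsv[...,2]<110))):
            q=P[mm][:,:2].astype(np.float32)
            if len(q)>5: print(nm,len(q),P[mm].mean(0),cv2.minAreaRect(q))
for a in obs:
    for b in obs:
        if a<b: print(a,b,tri(obs[a],obs[b]))
# base plate corners by contour on plane z=10; mat on z=6
c=dict(np.load('w2.npz'));hsv=cv2.cvtColor(c['image'],cv2.COLOR_BGR2HSV)
for nm,m,z in(('base',(hsv[...,2]<95)&(hsv[...,1]<80),10),('mat',(hsv[...,0]>8)&(hsv[...,0]<24)&(hsv[...,1]>140)&(hsv[...,2]>170),6)):
    m=cv2.morphologyEx(m.astype(np.uint8),cv2.MORPH_OPEN,np.ones((3,3)))
    if nm=='base': m[:, :235]=0;m[:,325:]=0;m[:185]=0;m[320:]=0
    else: m[:,170:]=0;m[:170]=0;m[290:]=0
    q=max(cv2.findContours(m,0,2)[0],key=cv2.contourArea)
    g=np.array([plane(c,*p[0],z)[:2] for p in q],np.float32);print(nm,cv2.minAreaRect(g),cv2.boundingRect(q))
```

```text
w2 red 150 px 278.06 301.58 P [468.524   0.899 176.802] plane176 [469.009   0.891]
w2 blue 124 px 276.5 310.6693548387097 P [476.905  -0.46  176.748] plane176 [477.381  -0.474]
top 398 [471.85    0.318 176.333] ((472.884033203125, 0.27570629119873047), (15.876153945922852, 17.19155502319336), 84.99699401855469)
head 454 [466.76    0.33  133.079] ((460.7580261230469, 1.1773490905761719), (31.83137321472168, 43.36615753173828), 85.53825378417969)
tabtop 226 [462.971  -2.238  90.427] ((472.45556640625, 0.3852958679199219), (50.08561325073242, 27.772703170776367), 85.0087661743164)
base 2487 [452.125  12.074  10.417] ((426.72027587890625, -19.0843505859375), (190.1561279296875, 71.31538391113281), 56.26599884033203)
w1 red 41 px 1.975609756097561 349.5853658536585 P [469.204   7.064 176.522] plane176 [469.602   6.599]
scene red 3 px 281.0 205.66666666666666 P [464.591  -0.43  179.357] plane176 [469.084  -4.577]
scene blue 1 px 279.0 205.0 P [470.444   2.265 180.256] plane176 [476.181  -3.   ]
side red 4 px 268.5 199.5 P [469.075   1.915 176.483] plane176 [469.424   2.491]
w1 w2 [476.1     0.08  169.015]
scene w2 [468.958  -0.448 179.208]
scene w1 [465.536   5.786 180.076]
scene side [467.359  -0.887 178.709]
side w2 [469.515   0.416 178.413]
side w1 [470.963   4.926 174.062]
base ((463.6976318359375, 5.329681396484375), (80.84253692626953, 80.28651428222656), 87.1796875) (249, 193, 68, 64)
mat ((428.4818115234375, -325.06146240234375), (18.919015884399414, 22.849016189575195), 76.64864349365234) (0, 189, 17, 19)
```

Call:
move_arm(
  moves=[
    {"turn": [0, 0, 0.077], "translation": [0, 0, 0], "hand": 1},
    {"turn": [0, 0, 0], "translation": [-29, 2, 10], "hand": 1},
    {"turn": [0, 0, 0], "translation": [-29, 2, 10], "hand": 1},
    {"turn": [0, 0, 0], "translation": [-28.7, 2.3, 10], "hand": 1},
    {"turn": [0, 0, 0], "translation": [0, 0, 30], "hand": 1},
    {"turn": [0, 0, 0], "translation": [0, 0, 30], "hand": 1},
    {"turn": [0, 0, 0], "translation": [0, 0, 30], "hand": 1},
    {"turn": [0, 0, 0], "translation": [0, 0, 20], "hand": 1},
    {"turn": [0, 0, 0], "translation": [0, 0, 0], "hand": 1},
    {"turn": [0, 0, 0], "translation": [0, 0, 0], "hand": 1},
  ],
)

```text
time_s: 2.53
eef_pos: [472.5, 3.4, 176.4]
ee_rot: [-0.001, 0.04, 0.999, 0.0]
force: [0.8, -0.4, 0.4]
grip_width: 1.001
grip_force: 0.0
```

Run:
```python
from h import *
st();c=cam('wrist');np.savez('w3.npz',**c);cv2.imwrite('pics/w3.png',c['image'])
P=pts(c);Z=c['z_map'];near=(Z>0)&(abs(P[...,0]-465)<40)&(abs(P[...,1])<30)
for nm,mm in(('top',near&(P[...,2]>172)&(P[...,2]<180)),('tabtop',near&(P[...,2]>88)&(P[...,2]<96))):
    q=P[mm][:,:2].astype(np.float32)
    if len(q)>5: print(nm,len(q),P[mm].mean(0),cv2.minAreaRect(q))
# mat from w2
c=dict(np.load('w2.npz'));hsv=cv2.cvtColor(c['image'],cv2.COLOR_BGR2HSV)
print(hsv[230,95],hsv[155,95])
m=((hsv[...,1]>120)&(hsv[...,2]>200)).astype(np.uint8);m[:,162:]=0;m[:172]=0;m[287:]=0
m=cv2.morphologyEx(m,cv2.MORPH_CLOSE,np.ones((5,5)));m=cv2.morphologyEx(m,cv2.MORPH_OPEN,np.ones((9,9)))
q=max(cv2.findContours(m,0,2)[0],key=cv2.contourArea);g=np.array([plane(c,*p[0],6)[:2] for p in q],np.float32);print('mat',cv2.minAreaRect(g),cv2.boundingRect(q))
```

```text
t 2.5333 p [472.487   3.416 176.394] yaw(y) 1.4906010427937697 zax [-0.001  0.    -1.   ] j [-0.242  0.275  1.755  0.     1.113 -1.732] F [ 0.768 -0.373  0.368] g 1.0013508531925508 0.0
top 1759 [471.716   0.63  176.311] ((472.8757629394531, 0.5342369079589844), (15.819013595581055, 17.322052001953125), 85.26663970947266)
tabtop 671 [463.259   1.731  91.582] ((472.3985595703125, 0.39304161071777344), (49.991397857666016, 27.54780387878418), 85.49040222167969)
[ 17 144 237] [ 16 127 227]
mat ((460.8648681640625, -243.00115966796875), (201.1545867919922, 139.66766357421875), 85.9634017944336) (0, 172, 162, 106)
```

Call:
move_arm(
  grip_force=80,
  moves=[
    {"turn": [0, 0, 0], "translation": [0, -3, 0], "hand": 1},
    {"turn": [0, 0, 0], "translation": [0, 0, 10], "hand": 1},
    {"turn": [0, 0, 0], "translation": [0, 0, 10], "hand": 1},
    {"turn": [0, 0, 0], "translation": [0, 0, 0], "hand": 0.6},
    {"turn": [0, 0, 0], "translation": [0, 0, 0], "hand": 0.4},
    {"turn": [0, 0, 0], "translation": [0, 0, 0], "hand": 0.25},
    {"turn": [0, 0, 0], "translation": [0, 0, 0], "hand": 0.1},
    {"turn": [0, 0, 0], "translation": [0, 0, 0], "hand": 0.1},
    {"turn": [0, 0, 0], "translation": [0, 0, 0], "hand": 0.1},
    {"turn": [0, 0, 0], "translation": [0, 0, 0], "hand": 0.1},
  ],
)

```text
time_s: 3.42
eef_pos: [472.7, -0.5, 157.0]
ee_rot: [0.001, 0.041, 0.999, 0.0]
force: [-1.3, 3.4, 5.1]
grip_width: 0.177
grip_force: 77.9
```

Run:
```python
from h import *
st()
```

```text
t 3.4167 p [472.721  -0.502 157.027] yaw(y) 1.4893042093436044 zax [ 0.001  0.001 -1.   ] j [-0.25   0.3    1.779  0.001  1.062 -1.74 ] F [-1.328  3.417  5.123] g 0.17680828450005273 77.9475474357605
```

Call:
move_arm(
  moves=[
    {"turn": [0, 0, 0], "translation": [0, 0, -4], "hand": 0.1},
    {"turn": [0, 0, 0], "translation": [0, 0, -4], "hand": 0.1},
    {"turn": [0, 0, 0], "translation": [0, 0, -4], "hand": 0.1},
    {"turn": [0, 0, 0], "translation": [0, 0, 0], "hand": 0.1},
    {"turn": [0, 0, 0], "translation": [0, 0, 0], "hand": 0.1},
  ],
)

```text
time_s: 3.83
eef_pos: [472.5, -1.0, 168.5]
ee_rot: [0.0, 0.041, 0.999, -0.0]
force: [0.2, 0.2, -2.0]
grip_width: 0.175
grip_force: 77.9
```

Run:
```python
from h import *
st()
```

```text
t 3.8333 p [472.461  -0.954 168.481] yaw(y) 1.489330069772655 zax [ 0. -0. -1.] j [-0.251  0.284  1.766 -0.     1.092 -1.74 ] F [ 0.19   0.173 -2.009] g 0.17527497575877346 77.86229968070984
```

Call:
move_arm(
  moves=[
    {"turn": [0, 0, 0], "translation": [8, 0, 0], "hand": 0.1},
    {"turn": [0, 0, 0], "translation": [8, 0, 0], "hand": 0.1},
    {"turn": [0, 0, 0], "translation": [8, 0, 0], "hand": 0.1},
    {"turn": [0, 0, 0], "translation": [8, 0, 0], "hand": 0.1},
    {"turn": [0, 0, 0], "translation": [8, 0, 0], "hand": 0.1},
    {"turn": [0, 0, 0], "translation": [10, 0, 0], "hand": 0.1},
    {"turn": [0, 0, 0], "translation": [15, 0, 0], "hand": 0.1},
    {"turn": [0, 0, 0], "translation": [15, 0, 0], "hand": 0.1},
    {"turn": [0, 0, 0], "translation": [10, 0, 0], "hand": 0.1},
    {"turn": [0, 0, 0], "translation": [0, 0, 0], "hand": 0.1},
  ],
)

```text
time_s: 4.67
eef_pos: [380.9, 6.8, 168.3]
ee_rot: [-0.0, 0.041, 0.999, 0.0]
force: [0.4, -0.5, -2.1]
grip_width: 0.174
grip_force: 78.0
```

Run:
```python
from h import *
s,R=st()
c=cam('wrist');P=pts(c);np.savez('w4.npz',**c)
# held plaque in the tool frame
Q=(P-s['eef_pos'])@R;Z=c['z_map']
for nm,lo,hi in(('top',-26,-15),('head',19,24),('tabtop',60,66)):
    m=(Z>0)&(abs(Q[...,0])<30)&(abs(Q[...,1])<30)&(Q[...,2]>lo)&(Q[...,2]<hi)
    if m.sum()>5:print(nm,m.sum(),Q[m].mean(0),cv2.minAreaRect(Q[m][:,:2].astype(np.float32)))
# red-side face plane tilt
m=(Z>0)&(abs(Q[...,1])<24)&(Q[...,2]>66)&(Q[...,2]<105)&(abs(Q[...,0]-14)<12)
q=Q[m];print(len(q));
if len(q)>30:
    A=np.c_[np.ones(len(q)),q[:,1:]];print('x=a+b y+c z',np.linalg.lstsq(A,q[:,0],rcond=None)[0],q.min(0),q.max(0))
cv2.imwrite('pics/w4.png',c['image'])
```

```text
t 4.6667 p [380.861   6.849 168.302] yaw(y) 1.4893239514012528 zax [-0.001  0.    -1.   ] j [-0.292  0.089  2.009 -0.     1.044 -1.782] F [ 0.39  -0.488 -2.123] g 0.1742350986572311 77.96040773391724
top 4142 [  3.771   0.618 -20.014] ((1.6986274719238281, 0.43845558166503906), (25.529409408569336, 58.82624053955078), 0.49755650758743286)
head 219 [ 7.752  1.081 22.059] ((8.071900367736816, 1.5564813613891602), (3.436018466949463, 30.08330535888672), 4.819610595703125)
tabtop 664 [10.226  1.013 64.175] ((0.6601943969726562, 0.8907699584960938), (26.893198013305664, 49.36555862426758), 0.5264703035354614)
1721
x=a+b y+c z [12.526  0.006  0.012] [  2.647 -23.953  66.001] [ 14.267  23.998 105.   ]
```

View pics/w4.png

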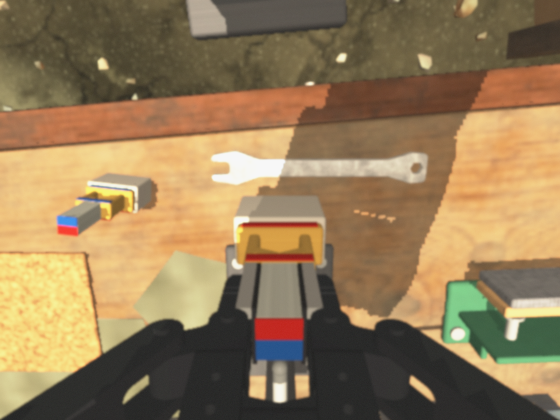

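The plaque hangs square and upright in the grip, stem top at (280,338); the red side faces the robot.

Call:
move_arm(
  moves=[
    {"turn": [0, 0, -0.046], "translation": [0, 0, 0], "hand": 0.1},
    {"turn": [0, 0, 0], "translation": [-3, 32, 0], "hand": 0.1},
    {"turn": [0, 0, 0], "translation": [-4, 38, 0], "hand": 0.1},
    {"turn": [0, 0, 0], "translation": [-4, 38, 0], "hand": 0.1},
    {"turn": [0, 0, 0], "translation": [-4, 38, 0], "hand": 0.1},
    {"turn": [0, 0, 0], "translation": [-4, 38, 6], "hand": 0.1},
    {"turn": [0, 0, 0], "translation": [-4, 38, 10], "hand": 0.1},
    {"turn": [0, 0, 0], "translation": [-2, 24, 10], "hand": 0.1},
    {"turn": [0, 0, 0], "translation": [0, 0, 10], "hand": 0.1},
    {"turn": [0, 0, 0], "translation": [0, 0, 0], "hand": 0.1},
  ],
)

```text
time_s: 5.55
eef_pos: [415.7, 252.1, 130.3]
ee_rot: [-0.002, 0.017, 1.0, -0.001]
force: [-1.2, 0.2, -3.0]
grip_width: 0.172
grip_force: 79.1
```

```bash
cat > look.py <<'E'
from h import *
import sys
s,R=st()
c=cam('wrist');P=pts(c);Z=c['z_map'];np.savez(sys.argv[1]+'.npz',**c)
Q=(P-s['eef_pos'])@R
# plaque's near face & tablet
m=(Z>0)&(abs(Q[...,1])<23)&(Q[...,2]>70)&(Q[...,2]<104)&(abs(Q[...,0]-14)<6)
q=Q[m];print('near face',len(q),np.linalg.lstsq(np.c_[np.ones(len(q)),q[:,1:]],q[:,0],rcond=None)[0] if len(q)>30 else '')
m=(Z>0)&(abs(Q[...,0])<17)&(abs(Q[...,1])<30)&(Q[...,2]>60)&(Q[...,2]<67)
if m.sum()>10: print('tabtop',np.percentile(Q[m],[1,99],axis=0))
# felt: front-face and top points in world
th=-0.036;u=np.array([np.cos(th),np.sin(th)]);v=np.array([-u[1],u[0]]);C=np.array([453.5,221])
B=np.dstack([(P[...,:2]-C)@u,(P[...,:2]-C)@v,P[...,2]])
m=(Z>0)&(B[...,2]>64)&(B[...,2]<71)&(abs(B[...,1])<62)&(B[...,0]>-8)&(B[...,0]<40)
for lo,hi in((-62,-30),(-30,0),(0,30),(30,62)):
    k=m&(B[...,1]>lo)&(B[...,1]<hi); print('felt top x',lo,k.sum(),np.percentile(B[k][:,0],[1,5,95]) if k.sum()>5 else '')
k=(Z>0)&(B[...,2]>26)&(B[...,2]<64)&(abs(B[...,1])<58)&(abs(B[...,0]-4)<12)&(abs(Q[...,1])>28)
q=B[k];print('felt face',len(q),np.linalg.lstsq(np.c_[np.ones(len(q)),q[:,1]],q[:,0],rcond=None)[0] if len(q)>30 else '')
k=(Z>0)&(B[...,2]>24)&(B[...,2]<70)&(B[...,0]>-8)&(B[...,0]<30);print('y ends',np.percentile(B[k][:,1],[.5,99.5]) if k.sum() else '')
p=s['eef_pos'][:2]; print('tcp in buff', (p-C)@u-20,(p-C)@v)
E
python3 look.py b1
```

```text
t 5.55 p [415.703 252.132 130.339] yaw(y) 1.53768069676074 zax [-0.003 -0.001 -1.   ] j [ 0.304  0.366  1.766 -0.     1.013 -1.234] F [-1.249  0.18  -3.008] g 0.17183272653532056 79.13026571273804
near face 1312 [13.639  0.    -0.   ]
tabtop [[-11.673 -23.8    60.131]
 [ 13.877  25.514  66.907]]
felt top x -62 1056 [-0.862 -0.541 12.907]
felt top x -30 871 [-0.762 -0.561 12.967]
felt top x 0 0 
felt top x 30 0 
felt face 2589 [-0.289  0.   ]
y ends [-59.499 186.76 ]
tcp in buff -58.89342753455239 29.75137585972907
```

Call:
move_arm(
  moves=[
    {"turn": [0, 0, 0], "translation": [-8, 0, 0], "hand": 0.1},
    {"turn": [0, 0, 0], "translation": [-8, 0, 0], "hand": 0.1},
    {"turn": [0, 0, 0], "translation": [-5, 0, 0], "hand": 0.1},
    {"turn": [0, 0, 0], "translation": [-4, 0, 0], "hand": 0.1},
    {"turn": [0, 0, 0], "translation": [-3, 0, 0], "hand": 0.1},
    {"turn": [0, 0, 0], "translation": [-3, 0, 0], "hand": 0.1},
    {"turn": [0, 0, 0], "translation": [0, 0, 0], "hand": 0.1},
    {"turn": [0, 0, 0], "translation": [0, 0, 0], "hand": 0.1},
    {"turn": [0, 0, 0], "translation": [0, 0, 0], "hand": 0.1},
  ],
)

```text
time_s: 6.35
eef_pos: [447.1, 250.2, 132.2]
ee_rot: [-0.0, 0.018, 1.0, -0.0]
force: [-1.7, -1.4, -1.6]
grip_width: 0.174
grip_force: 79.3
```

```bash
python3 look.py b2
```

```text
t 6.35 p [447.064 250.248 132.239] yaw(y) 1.5354977530871285 zax [-0.001 -0.    -1.   ] j [ 0.281  0.413  1.689 -0.     1.041 -1.254] F [-1.654 -1.397 -1.625] g 0.17414136070084765 79.25542831420898
near face 1314 [13.685  0.     0.001]
tabtop [[-16.748 -29.159  60.3  ]
 [ 14.001  29.107  66.913]]
felt top x -62 1367 [ 6.289  6.726 21.168]
felt top x -30 1353 [ 6.316  6.678 21.005]
felt top x 0 241 [-7.291 -4.477 12.057]
felt top x 30 290 [-6.952 -3.857 16.691]
felt face 2410 [ 6.702 -0.   ]
y ends [-59.277 186.68 ]
tcp in buff -27.484457301881196 28.997202135904995
```

Call:
move_arm(
  moves=[
    {"turn": [0, 0, 0], "translation": [0, -4, 0], "hand": 0.1},
    {"turn": [0, 0, 0], "translation": [0, -6, 0], "hand": 0.1},
    {"turn": [0, 0, 0], "translation": [0, -7, 0], "hand": 0.1},
    {"turn": [0, 0, 0], "translation": [0, -7, 0], "hand": 0.1},
    {"turn": [0, 0, 0], "translation": [0, -7, 0], "hand": 0.1},
    {"turn": [0, 0, 0], "translation": [0, -7, 0], "hand": 0.1},
    {"turn": [0, 0, 0], "translation": [0, -7, 0], "hand": 0.1},
    {"turn": [0, 0, 0], "translation": [0, -7, 0], "hand": 0.1},
    {"turn": [0, 0, 0], "translation": [0, -6, 0], "hand": 0.1},
    {"turn": [0, 0, 0], "translation": [0, -4, 0], "hand": 0.1},
  ],
)

```text
time_s: 7.23
eef_pos: [445.2, 187.6, 132.4]
ee_rot: [-0.0, 0.018, 1.0, -0.0]
force: [-2.1, 1.6, -2.8]
grip_width: 0.175
grip_force: 79.2
```

```bash
python3 look.py b3
```

```text
t 7.2333 p [445.163 187.565 132.355] yaw(y) 1.5350205814743776 zax [-0. -0. -1.] j [ 0.156  0.355  1.775 -0.     1.011 -1.379] F [-2.109  1.591 -2.768] g 0.17519308637601014 79.18584823608398
near face 1313 [13.637  0.     0.002]
tabtop [[-16.779 -24.479  60.129]
 [ 13.963  29.177  66.919]]
felt top x -62 153 [-7.515 -5.474 12.071]
felt top x -30 368 [-6.659 -2.343 18.188]
felt top x 0 1385 [ 6.738  7.134 21.631]
felt top x 30 1404 [ 6.675  7.06  21.762]
felt face 2569 [7.109 0.001]
y ends [-58.445  59.996]
tcp in buff -27.127931596641453 -33.71324094138945
```

Call:
move_arm(
  moves=[
    {"turn": [0, 0, 0], "translation": [6, 0, 0], "hand": 0.1},
    {"turn": [0, 0, 0], "translation": [14, 0, 0], "hand": 0.1},
    {"turn": [0, 0, 0], "translation": [20, 0, 0], "hand": 0.1},
    {"turn": [0, 0, 0], "translation": [15, 0, 0], "hand": 0.1},
    {"turn": [0, 0, 0.06], "translation": [0, 0, 0], "hand": 0.1},
    {"turn": [0, 0, 0.12], "translation": [0, 0, 0], "hand": 0.1},
    {"turn": [0, 0, 0.12], "translation": [0, 0, 0], "hand": 0.1},
    {"turn": [0, 0, 0.12], "translation": [0, 0, 0], "hand": 0.1},
    {"turn": [0, 0, 0.12], "translation": [0, 0, 0], "hand": 0.1},
    {"turn": [0, 0, 0.12], "translation": [0, 0, 0], "hand": 0.1},
  ],
)

```text
time_s: 8.12
eef_pos: [390.3, 190.5, 132.6]
ee_rot: [0.001, 0.343, 0.939, 0.0]
force: [-0.3, -0.3, -2.8]
grip_width: 0.175
grip_force: 79.2
```

Call:
move_arm(
  moves=[
    {"turn": [0, 0, 0.12], "translation": [0, 0, 0], "hand": 0.1},
    {"turn": [0, 0, 0.12], "translation": [0, 0, 0], "hand": 0.1},
    {"turn": [0, 0, 0.12], "translation": [0, 0, 0], "hand": 0.1},
    {"turn": [0, 0, 0.12], "translation": [0, 0, 0], "hand": 0.1},
    {"turn": [0, 0, 0.12], "translation": [0, 0, 0], "hand": 0.1},
    {"turn": [0, 0, 0.12], "translation": [0, 0, 0], "hand": 0.1},
    {"turn": [0, 0, 0.12], "translation": [0, 0, 0], "hand": 0.1},
    {"turn": [0, 0, 0.12], "translation": [0, 0, 0], "hand": 0.1},
    {"turn": [0, 0, 0.12], "translation": [0, 0, 0], "hand": 0.1},
    {"turn": [0, 0, 0.12], "translation": [0, 0, 0], "hand": 0.1},
  ],
)

```text
time_s: 8.95
eef_pos: [390.3, 190.5, 132.6]
ee_rot: [0.0, 0.814, 0.581, 0.001]
force: [0.3, 0.6, -2.4]
grip_width: 0.175
grip_force: 79.2
```

Call:
move_arm(
  moves=[
    {"turn": [0, 0, 0.12], "translation": [0, 0, 0], "hand": 0.1},
    {"turn": [0, 0, 0.12], "translation": [0, 0, 0], "hand": 0.1},
    {"turn": [0, 0, 0.12], "translation": [0, 0, 0], "hand": 0.1},
    {"turn": [0, 0, 0.12], "translation": [0, 0, 0], "hand": 0.1},
    {"turn": [0, 0, 0.12], "translation": [0, 0, 0], "hand": 0.1},
    {"turn": [0, 0, 0.12], "translation": [0, 0, 0], "hand": 0.1},
    {"turn": [0, 0, 0.12], "translation": [0, 0, 0], "hand": 0.1},
    {"turn": [0, 0, 0.12], "translation": [0, 0, 0], "hand": 0.1},
    {"turn": [0, 0, 0.12], "translation": [0, 0, 0], "hand": 0.1},
    {"turn": [0, 0, 0.08], "translation": [0, 0, 0], "hand": 0.1},
  ],
)

```text
time_s: 9.78
eef_pos: [390.3, 190.5, 132.6]
ee_rot: [0.0, 0.999, 0.04, 0.001]
force: [0.3, 0.2, -2.2]
grip_width: 0.177
grip_force: 79.2
```

```bash
python3 look.py b4
```

```text
t 9.7833 p [390.312 190.484 132.57 ] yaw(y) -1.4902134964237912 zax [ 0.001 -0.    -1.   ] j [ 0.183  0.259  1.913 -0.     0.969  1.674] F [ 0.3    0.195 -2.163] g 0.17686555687882463 79.22195792198181
near face 1318 [12.853 -0.001 -0.   ]
tabtop [[-12.454 -25.441  60.193]
 [ 12.999  23.815  66.901]]
felt top x -62 2007 [-0.545  0.197 14.379]
felt top x -30 2057 [-0.593  0.15  14.346]
felt top x 0 2091 [-0.578  0.167 14.353]
felt top x 30 2179 [-0.574  0.208 14.407]
felt face 44 [10.773  0.086]
y ends [-59.267  60.558]
tcp in buff -82.0487717378503 -32.770677173810604
```

Call:
move_arm(
  moves=[
    {"turn": [0, 0, 0.116], "translation": [0, 0, 0], "hand": 0.1},
    {"turn": [0, 0, 0], "translation": [0, -14, 0], "hand": 0.1},
    {"turn": [0, 0, 0], "translation": [0, -20, 0], "hand": 0.1},
    {"turn": [0, 0, 0], "translation": [5, -20, 0], "hand": 0.1},
    {"turn": [0, 0, 0], "translation": [10, -10, 0], "hand": 0.1},
    {"turn": [0, 0, 0], "translation": [10, 0, 0], "hand": 0.1},
    {"turn": [0, 0, 0], "translation": [5, 0, 0], "hand": 0.1},
    {"turn": [0, 0, 0], "translation": [0, 0, 0], "hand": 0.1},
    {"turn": [0, 0, 0], "translation": [0, 0, 0], "hand": 0.1},
  ],
)

```text
time_s: 10.58
eef_pos: [422.1, 252.7, 132.2]
ee_rot: [0.0, 1.0, -0.015, -0.0]
force: [0.3, 0.7, -1.7]
grip_width: 0.176
grip_force: 79.2
```

```bash
python3 look.py b5
```

```text
t 10.5833 p [422.053 252.693 132.206] yaw(y) -1.6009674208888902 zax [-0. -0. -1.] j [ 0.301  0.373  1.749 -0.     1.02   1.902] F [ 0.265  0.652 -1.7  ] g 0.1763435260991849 79.23579812049866
near face 1307 [12.861 -0.001 -0.001]
tabtop [[-12.486 -25.403  60.142]
 [ 13.029  23.886  66.94 ]]
felt top x -62 1786 [-0.548  0.313 14.663]
felt top x -30 1826 [-0.727  0.386 14.632]
felt top x 0 1798 [-0.14   0.542 14.537]
felt top x 30 1888 [-0.299  0.4   14.635]
felt face 953 [14.99  -0.002]
y ends [-58.835 184.123]
tcp in buff -52.56735025131359 30.540133107175418
```

Call:
move_arm(
  moves=[
    {"turn": [0, 0, 0.005], "translation": [7, 0, 0], "hand": 0.1},
    {"turn": [0, 0, 0], "translation": [6, 0, 0], "hand": 0.1},
    {"turn": [0, 0, 0], "translation": [5, 0, 0], "hand": 0.1},
    {"turn": [0, 0, 0], "translation": [4, 0, 0], "hand": 0.1},
    {"turn": [0, 0, 0], "translation": [4, 0, 0], "hand": 0.1},
    {"turn": [0, 0, 0], "translation": [0, 0, 0], "hand": 0.1},
    {"turn": [0, 0, 0], "translation": [0, 0, 0], "hand": 0.1},
    {"turn": [0, 0, 0], "translation": [0, 0, 0], "hand": 0.1},
  ],
)

```text
time_s: 11.3
eef_pos: [447.8, 252.4, 132.2]
ee_rot: [0.0, 1.0, -0.017, -0.0]
force: [-1.9, -0.6, -3.3]
grip_width: 0.178
grip_force: 79.3
```

```bash
python3 look.py b6
```

```text
t 11.3 p [447.781 252.43  132.194] yaw(y) -1.6055508533629974 zax [-0.001 -0.    -1.   ] j [ 0.285  0.416  1.684 -0.     1.043  1.891] F [-1.869 -0.594 -3.272] g 0.17761612230269108 79.29552555084229
near face 0 
tabtop [[-11.14  -27.701  60.239]
 [ 16.913  28.604  66.721]]
felt top x -62 1643 [ 6.305  7.203 21.18 ]
felt top x -30 1688 [ 6.399  7.12  21.228]
felt top x 0 2030 [-1.588  3.409 21.134]
felt top x 30 2113 [-1.977  3.44  21.128]
felt face 15 
y ends [-58.856 182.545]
tcp in buff -26.846763916335917 31.203716892494846
```

Call:
move_arm(
  moves=[
    {"turn": [0, 0, 0], "translation": [0, 4, 0], "hand": 0.1},
    {"turn": [0, 0, 0], "translation": [0, 6, 0], "hand": 0.1},
    {"turn": [0, 0, 0], "translation": [0, 7, 0], "hand": 0.1},
    {"turn": [0, 0, 0], "translation": [0, 7, 0], "hand": 0.1},
    {"turn": [0, 0, 0], "translation": [0, 7, 0], "hand": 0.1},
    {"turn": [0, 0, 0], "translation": [0, 7, 0], "hand": 0.1},
    {"turn": [0, 0, 0], "translation": [0, 7, 0], "hand": 0.1},
    {"turn": [0, 0, 0], "translation": [0, 7, 0], "hand": 0.1},
    {"turn": [0, 0, 0], "translation": [0, 6, 0], "hand": 0.1},
    {"turn": [0, 0, 0], "translation": [0, 4, 0], "hand": 0.1},
  ],
)

```text
time_s: 12.18
eef_pos: [445.9, 189.7, 132.4]
ee_rot: [0.0, 1.0, -0.018, -0.0]
force: [-2.9, 0.6, -2.5]
grip_width: 0.174
grip_force: 79.3
```

Call:
move_arm(
  moves=[
    {"turn": [0, 0, 0], "translation": [0, 2, 0], "hand": 0.1},
    {"turn": [0, 0, 0], "translation": [0, 0, 0], "hand": 0.1},
  ],
)

```text
time_s: 12.35
eef_pos: [445.9, 188.0, 132.3]
ee_rot: [0.0, 1.0, -0.018, -0.0]
force: [-1.0, -1.3, -3.1]
grip_width: 0.17
grip_force: 79.2
```

```bash
python3 look.py b7
python3 - <<'E'
from h import *
c=dict(np.load('w2.npz'));P=pts(c);Z=c['z_map'];hsv=cv2.cvtColor(c['image'],cv2.COLOR_BGR2HSV)
sub=P[175:290,30:165];z=sub[...,2];m=(Z[175:290,30:165]>0)&(z>4.)&(z<12)
print(m.sum(),np.median(z[m]));m=cv2.morphologyEx(m.astype(np.uint8),cv2.MORPH_OPEN,np.ones((5,5)))
n,l,s,_=cv2.connectedComponentsWithStats(m);i=1+s[1:,4].argmax();q=sub[l==i];print(s[i],cv2.minAreaRect(q[:,:2].astype(np.float32)),np.median(q,0))
E
```

```text
t 12.35 p [445.894 188.017 132.349] yaw(y) -1.6059451400754057 zax [-0.    -0.001 -1.   ] j [ 0.157  0.357  1.772 -0.001  1.012  1.763] F [-1.005 -1.302 -3.094] g 0.16991512360593472 79.23945665359497
near face 0 
tabtop [[-11.519 -28.832  60.12 ]
 [ 16.883  24.348  66.793]]
felt top x -62 2042 [-1.972  3.895 21.586]
felt top x -30 2008 [-1.886  3.915 21.661]
felt top x 0 1697 [ 6.744  7.487 21.776]
felt top x 30 1733 [ 6.768  7.605 21.712]
felt face 22 
y ends [-59.44   60.395]
tcp in buff -26.413959872097468 -33.23562403070711
8666 6.387952309520415
[  15    9  103   96 8592] ((473.52752685546875, -223.81216430664062), (120.17160034179688, 120.20394897460938), 84.98805236816406) [ 469.689 -223.377    6.394]
```

Call:
move_arm(
  moves=[
    {"turn": [0, 0, 0], "translation": [-8, 0, 0], "hand": 0.1},
    {"turn": [0, 0, 0], "translation": [-22, 0, 0], "hand": 0.1},
    {"turn": [0, 0, 0], "translation": [-30, 0, -10], "hand": 0.1},
    {"turn": [0, 0, 0], "translation": [0, 0, -30], "hand": 0.1},
    {"turn": [0, 0, 0], "translation": [0, 0, -40], "hand": 0.1},
    {"turn": [0, 0, 0], "translation": [0, 0, -40], "hand": 0.1},
    {"turn": [0, 0, 0], "translation": [0, 0, -30], "hand": 0.1},
    {"turn": [0, 0, 0], "translation": [0, 0, 0], "hand": 0.1},
  ],
)

```text
time_s: 13.07
eef_pos: [387.5, 191.3, 288.3]
ee_rot: [-0.001, 1.0, -0.017, 0.006]
force: [0.5, 1.3, -1.2]
grip_width: 0.177
grip_force: 79.6
```

Call:
move_arm(
  moves=[
    {"turn": [0, 0, 0], "translation": [5, 20, 0], "hand": 0.1},
    {"turn": [0, 0, 0], "translation": [9, 37, 0], "hand": 0.1},
    {"turn": [0, 0, 0], "translation": [9, 37, 0], "hand": 0.1},
    {"turn": [0, 0, 0], "translation": [9, 37, 0], "hand": 0.1},
    {"turn": [0, 0, 0], "translation": [9, 37, 0], "hand": 0.1},
    {"turn": [0, 0, 0], "translation": [9, 37, 0], "hand": 0.1},
    {"turn": [0, 0, 0], "translation": [9, 37, 0], "hand": 0.1},
    {"turn": [0, 0, 0], "translation": [9, 37, 0], "hand": 0.1},
    {"turn": [0, 0, 0], "translation": [9, 37, 0], "hand": 0.1},
    {"turn": [0, 0, 0], "translation": [9, 37, 0], "hand": 0.1},
  ],
)

```text
time_s: 13.9
eef_pos: [459.4, -166.8, 281.7]
ee_rot: [0.0, 1.0, -0.017, -0.0]
force: [1.0, 0.8, -2.1]
grip_width: 0.177
grip_force: 79.5
```

Call:
move_arm(
  moves=[
    {"turn": [0, 0, 0], "translation": [9, 37, 0], "hand": 0.1},
    {"turn": [0, 0, 0], "translation": [7, 21, 0], "hand": 0.1},
    {"turn": [0, 0, 0], "translation": [0, 0, 0], "hand": 0.1},
    {"turn": [0, 0, 0], "translation": [0, 0, 0], "hand": 0.1},
  ],
)

```text
time_s: 14.23
eef_pos: [473.4, -224.0, 281.2]
ee_rot: [-0.0, 1.0, -0.018, -0.001]
force: [-0.3, 0.1, -1.5]
grip_width: 0.175
grip_force: 79.5
```

Run:
```python
from h import *
s,R=st();print('to mat in tool axes',R.T@(np.array([473.5,-223.8,116])-s['eef_pos']))
c=cam('scene');cv2.imwrite('pics/s2.png',c['image'][150:330,130:450])
c=dict(cam('side'));P=pts(c);Z=c['z_map'];q=(P-s['eef_pos'])@R
m=(Z>0)&(abs(q[...,0])<40)&(abs(q[...,1])<40)&(q[...,2]>60)&(q[...,2]<120);print(m.sum(),np.percentile(q[m],[2,98],axis=0) if m.sum() else'')
```

```text
t 14.2333 p [ 473.367 -223.981  281.179] yaw(y) -1.6067871862440946 zax [-0.001  0.001 -1.   ] j [-0.666  0.29   1.448  0.     1.406  0.941] F [-0.27   0.054 -1.534] g 0.17481477448897478 79.51082468032837
to mat in tool axes [  0.32   -0.027 165.179]
236 [[-15.451 -21.914  60.772]
 [ 12.305  25.866 106.599]]
```

Call:
move_arm(
  moves=[
    {"turn": [0, 0, 0], "translation": [0, 0, 20], "hand": 0.1},
    {"turn": [0, 0, 0], "translation": [0, 0, 36], "hand": 0.1},
    {"turn": [0, 0, 0], "translation": [0, 0, 36], "hand": 0.1},
    {"turn": [0, 0, 0], "translation": [0, 0, 32], "hand": 0.1},
    {"turn": [0, 0, 0], "translation": [0, 0, 20], "hand": 0.1},
    {"turn": [0, 0, 0], "translation": [0, 0, 10], "hand": 0.1},
    {"turn": [0, 0, 0], "translation": [0, 0, 5], "hand": 0.1},
    {"turn": [0, 0, 0], "translation": [0, 0, 0], "hand": 0.1},
    {"turn": [0, 0, 0], "translation": [0, 0, 0], "hand": 0.1},
  ],
)

```text
time_s: 15.08
eef_pos: [474.2, -223.7, 124.7]
ee_rot: [0.001, 1.0, -0.017, 0.001]
force: [-0.6, -0.3, -1.5]
grip_width: 0.171
grip_force: 79.4
```

Call:
move_arm(
  moves=[
    {"turn": [0, 0, 0], "translation": [0, 0, 1.5], "hand": 0.1},
    {"turn": [0, 0, 0], "translation": [0, 0, 1], "hand": 0.1},
    {"turn": [0, 0, 0], "translation": [0, 0, 1], "hand": 0.1},
    {"turn": [0, 0, 0], "translation": [0, 0, 0], "hand": 0.1},
  ],
)

```text
time_s: 15.42
eef_pos: [473.6, -223.7, 120.0]
ee_rot: [0.0, 1.0, -0.017, 0.0]
force: [0.9, -0.5, -2.0]
grip_width: 0.174
grip_force: 79.4
```

Call:
move_arm(
  moves=[
    {"turn": [0, 0, 0], "translation": [0, 0, 1], "hand": 0.1},
    {"turn": [0, 0, 0], "translation": [0, 0, 1], "hand": 0.1},
    {"turn": [0, 0, 0], "translation": [0, 0, 0.7], "hand": 0.1},
    {"turn": [0, 0, 0], "translation": [0, 0, 0], "hand": 0.1},
  ],
)

```text
time_s: 15.75
eef_pos: [473.7, -223.8, 117.6]
ee_rot: [0.0, 1.0, -0.017, 0.0]
force: [-1.7, 0.7, 2.8]
grip_width: 0.179
grip_force: 80.3
```

Run:
```python
from h import *
st()
```

```text
t 15.75 p [ 473.706 -223.827  117.61 ] yaw(y) -1.6055885115918707 zax [ 0. -0. -1.] j [-0.665  0.455  1.668 -0.     1.018  0.94 ] F [-1.662  0.695  2.792] g 0.1786921855884033 80.32036185264587
```

Call:
move_arm(
  moves=[
    {"turn": [0, 0, 0], "translation": [0, 0, 0.3], "hand": 0.1},
    {"turn": [0, 0, 0], "translation": [0, 0, 0], "hand": 0.1},
    {"turn": [0, 0, 0], "translation": [0, 0, 0], "hand": 0.1},
  ],
)

```text
time_s: 16.0
eef_pos: [473.8, -223.9, 117.6]
ee_rot: [0.0, 1.0, -0.017, 0.0]
force: [-1.9, 0.7, 7.3]
grip_width: 0.176
grip_force: 81.0
```

Run:
```python
from h import *
st()
```

```text
t 16.0 p [ 473.787 -223.885  117.608] yaw(y) -1.6055946763588025 zax [ 0.001 -0.001 -1.   ] j [-0.665  0.455  1.668 -0.     1.018  0.94 ] F [-1.865  0.709  7.278] g 0.17581648214586093 81.02883338928223
```

Call:
move_arm(
  grip_force=20,
  moves=[
    {"turn": [0, 0, 0], "translation": [0, 0, -0.3], "hand": 0.15},
    {"turn": [0, 0, 0], "translation": [0, 0, 0], "hand": 0.25},
    {"turn": [0, 0, 0], "translation": [0, 0, 0], "hand": 0.35},
    {"turn": [0, 0, 0], "translation": [0, 0, 0], "hand": 0.6},
    {"turn": [0, 0, 0], "translation": [0, 0, 0], "hand": 0.8},
    {"turn": [0, 0, 0], "translation": [0, 0, 0], "hand": 0.8},
    {"turn": [0, 0, 0], "translation": [0, 0, -10], "hand": 0.8},
    {"turn": [0, 0, 0], "translation": [0, 0, -20], "hand": 0.8},
    {"turn": [0, 0, 0], "translation": [0, 0, -40], "hand": 0.8},
    {"turn": [0, 0, 0], "translation": [0, 0, -40], "hand": 0.8},
  ],
)

```text
time_s: 16.83
eef_pos: [473.0, -223.2, 228.6]
ee_rot: [-0.001, 1.0, -0.017, -0.001]
force: [1.1, -0.2, 0.4]
grip_width: 0.8
grip_force: 0.0
```

Call:
move_arm(
  moves=[
    {"turn": [0, 0, 0], "translation": [0, 0, -20], "hand": 0.8},
    {"turn": [0, 0, 0], "translation": [0, 0, 0], "hand": 0.8},
    {"turn": [0, 0, 0], "translation": [0, 0, 0], "hand": 0.8},
  ],
)

```text
time_s: 17.08
eef_pos: [473.7, -223.7, 248.4]
ee_rot: [0.001, 1.0, -0.017, 0.001]
force: [-0.5, -0.6, -0.5]
grip_width: 0.801
grip_force: 0.0
```

Run:
```python
from h import *
st();c=cam('wrist');P=pts(c);Z=c['z_map'];cv2.imwrite('pics/end.png',c['image'])
m=(Z>0)&(abs(P[...,0]-473)<40)&(abs(P[...,1]+224)<40)
for lo,hi in((132,142),(48,56)):
    k=m&(P[...,2]>lo)&(P[...,2]<hi);print(k.sum(),np.median(P[k],0) if k.sum() else '',cv2.minAreaRect(P[k][:,:2].astype(np.float32)) if k.sum()>3 else '')
```

```text
t 17.0833 p [ 473.712 -223.742  248.366] yaw(y) -1.6055896931994817 zax [ 0.002 -0.001 -1.   ] j [-0.665  0.311  1.506  0.     1.323  0.94 ] F [-0.473 -0.573 -0.546] g 0.8011410773800791 0.0
590 [ 473.475 -223.339  137.02 ] ((472.78021240234375, -223.40721130371094), (15.45639419555664, 16.365406036376953), 88.33679962158203)
341 [ 484.677 -222.834   51.797] ((473.1630859375, -223.14334106445312), (49.857688903808594, 27.083486557006836), 87.9307632446289)
```

View pics/end.png

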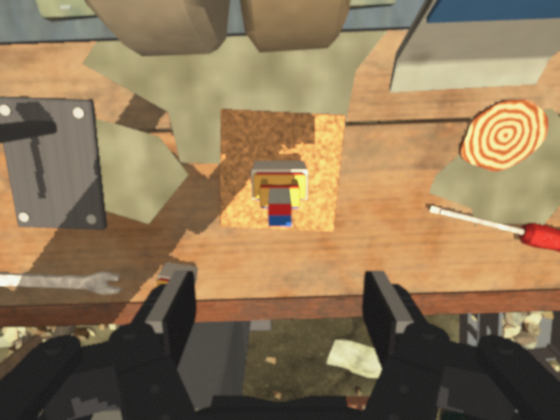

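The plaque stands upright in the middle of the mat (stem top at about (280,215), mat at 220–345 × 110–230), and the gripper is clear of it.

```bash
python3 -c "
from rig import finish_job
print(finish_job())"
```

```text
the job is handed in; nothing more can be done
None
```

The job is handed in at about 17 s: both faces were rubbed left to right with the bar pushed back about 7 mm, and the plaque was set down upright, within about 1 mm of the mat's middle, and released; the hand-in gave no verdict.

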